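# Shut the filled drawer of the tea chest and hold its lid half open

## Robot

A 6-joint arm with a two-finger parallel gripper is mounted at the origin on a cart in front of the work surface, level with it; the furniture and walls round the work are solid. World frame = base frame: x ahead of the robot, y to its left, z up, the work surface at z = 0. Lengths are in m, angles in rad, forces in N, time in s.
With the tool pointing down it reaches from about 0.35 to 0.775 m from the base axis. Payload 5.5 kg.
Tool frame: the origin (TCP) lies midway between the tips of the shut fingers; the grasp point (between the pads) lies 19 mm behind it (r.tcp_to_grasp is the distance from the TCP to the grasp point, in m); z points along the fingers, y is the line along which they close (so a half turn about z gives the same grasp; the last joint's range is limited). The gripper opens to 85 mm and grips with 20 to 120 N. Pads are 22 mm wide; open, the fingers measure 114 mm over their backs; the gripper's body (76 mm by 85 mm) begins 54 mm behind the grasp point. The pads swing forward as they close: fully open they stand 13 mm farther back than shut.
Start: joints at [0.966, 0.313, 0.046, 1.304, 0, 1.431], TCP at [0.258, 0.514, 0.21] pointing down, gripper open.
Joint ranges: [-2.76, 2.76], [-0.86, 1.69], [-1.03, 1.26], [-2.2, 2.34], [-1.47, 1.5], [-3.14, 3.14]. Speed limits (rad/s): [2.57, 2.57, 3.14, 3.14, 3.14, 3.14].

## Interface

Orientations are given as a 3x3 rotation matrix whose columns are the frame's x, y, z axes.
In Python, from plant import r gives the robot as it stands.
- The arm moves only by the tool jog_arm, never from a script. Its argument "increments" is a list that holds one entry, the list of rows, each a list of 4 numbers: the shift along the world's x, y, z in mm, then the turn about the world's z in rad. A call has 1 to 20 rows; each row shifts and turns the commanded pose from where the row before left it; what a row does not reach is not made up. A row lasts 1/10 s, in which the tool goes at most 50 mm and 8.59 degrees, less where a joint would pass 70% of its speed; a pose out of reach is approached as far as the arm can. A call is refused whole if a number of a shift passes 50 or a number of a turn 0.15, either way. A call with a gripper value outside its range is refused whole. "gripper" is the opening in per cent of the stroke, from 0 (shut) to 100 (fully open), set as the call begins (left out, the last holds). The fingers move at their own pace and stop on an object; the grip force is fixed at half the most. Time passes only in rows, so rows that do not move let the fingers close. It gives the time, the measured TCP pose, the force, the opening and the grip force at its end, in the units of the state.
- r.get_state(): the state, without advancing time (a new reading comes with each control period).
- r.camera(name): name is "scene" or "top"; returns a dict with "pixels" (384x512x3 uint8, red, green, blue), "depth" (384x512 float32, m along the optical axis (not along the pixel's ray), 0 where there is no reading), "fovy" (degrees; the focal length in pixels is half the picture's height over the tangent of half this angle, whatever the lens; pixels are square), "cx", "cy" (the principal point, pixels), "R" (3x3) and "t" (3): a world point X has camera coordinates R X + t. Camera axes: x right, y down, z forward; pixel columns grow to the right and rows downward; lengths in m; the calibration is good to about 2 mm. A picture is of the moment at which its call begins.
- r.sign_off(): hands the job in; it is judged then, once.
Trained networks look in a picture, given as the dict that the camera call returned (one of the last four; its "shot" number tells which), for a name from the list of things; names that differ only in an ending like _2 or _b are one class to them, and where a whole thing is asked for, a point or a joint stands for the part that bears it (a point fixed in the world has none). Each returns a list of dicts, best first, with "conf" (0 to 1); they miss things now and then, are a little off and sometimes report something else, mostly with a low value. They report only what shows in the picture. A call takes as long as a camera call.
- r.find_in(picture, thing): "rect" ([centre column, centre row, width, height] in pixels, round what is visible of it).
The state is a dict: "clock": time; "joint_positions": joint angles; "joint_velocities": joint speeds; "tau": joint torques, N m; "position": TCP position; "eef_rot": TCP orientation; "force": force on the tool from outside, world axes, zero at the start; "moment": the same for the moment, N m; "grip_width": finger opening in m; "grasp_force": force on a finger pad.
Only numpy, scipy, OpenCV 4.12 (cv2) and the standard library are available. Lean on these libraries where they do the work, as an engineer would, in place of code of your own. Each camera call takes 0.05 s, during which the arm holds its last target. There are 200 camera calls.

## Task

I am refilling the wooden tea chest and its drawer, with the teaspoon in it, is done: push the drawer fully home, then lift the chest's lid and hold it open at 45 degrees so that I have both hands free to fill the top. The lid falls shut by itself, so finish while still holding it steady at that angle; do not let go. Leave the things standing around the chest where they are.

Things in the scene. Friction and masses are not known exactly. Their poses are not given: they have to be found in the camera images.
- chest: wooden tea chest, fixed. Origin: centre of its footprint on the worktop; x to its back, y to its left, z up; its front (-x) faces roughly the robot. Lower storey (drawer): x -85 to 85, y -85 to 85 mm, top z = 62. Upper storey (lid), set back: x -55 to 85, y -85 to 85, rim z = 115. Shut lid: top z = 127, front edge x = -57, so a ledge 28 mm deep is left in front of it
- drawer_slide (a joint): how far the drawer is pulled out, in m: 0 = fully home, at most 0.075; it slides along the chest's x axis and opens to -x. It stays where it is left (friction about 1.5 N, no latch); starts 35 to 55 mm out
- drawer_knob (a point): centre of the outer face of the round steel knob (22 mm across) in the middle of the drawer's front panel, z = 34 mm. The panel is 150 mm wide and spans z 14 to 54 mm; the knob stands out 25 mm from it. With the drawer home the panel's face is at chest x = -85 mm, the knob's face at x = -110 mm
- lid_angle (a joint): opening angle of the lid in rad: 0 = shut (level), 0.785 = 45 degrees, stop at 1.4. The lid (about 0.37 kg) falls shut by its weight whenever it is not held; lifting at the bar takes about 2 N
- lid_hinge (a point): middle of the lid's hinge line: chest x = 85, z = 115 mm, at the back rim of the chest. The hinge line runs along the chest's y axis and the front edge of the lid swings up and back
- lid_bar (a point): middle of the lid's handle: a round steel bar 12 mm thick, 108 mm long, parallel to the hinge, on two 8 mm rods 46 mm either side of its middle that rise from the lid's front edge. Lid shut: at chest x = -65, y = 0, z = 167 mm, 40 mm above the lid's top and 8 mm in front of its edge. It turns with the lid: 159 mm from the hinge line, at (opening angle + 0.334 rad) above level
- lid: the lid: wooden panel 144 x 176 x 12 mm with the bar handle. Its origin is on the hinge line; x points from the front edge to the hinge, z is its upward normal when shut
- salt_shaker: salt shaker, 44 mm across, 90 mm high, standing to the left of the chest; origin under its centre; leave it alone
- tea_mug: white mug with a dark band, 90 x 128 x 107 mm, standing to the left of the chest; origin under its centre; leave it alone
- spice_jar: spice jar, 42 mm across, 96 mm high, standing behind the chest; origin under its centre; leave it alone
- keys: bunch of keys, 110 x 121 x 8 mm, lying on the worktop; leave it alone
- tape_roll: roll of tape lying flat, 104 mm across, 25 mm high; leave it alone
- honey_jar: honey jar, 66 x 72 x 102 mm; leave it alone

How it is judged:
On the way, in this order (a step that is already met when the one before it is completed fails the run):
1. the drawer is fully home while the lid is still shut (value of joint drawer_slide below 0.005 m and value of joint lid_angle below 0.08 rad), for 0.2 s.
2. the lid is lifted and held at 45 degrees (value of joint lid_angle between 0.6804 and 0.8904 rad and (contact force between lid and the fingers above 0.5 N or contact force between lid and the arm above 0.5 N) and value of joint drawer_slide below 0.005 m), for 0.5 s.
At the end, for the whole second after the job is handed in: The drawer is home (within 5 mm), the lid is at 45 degrees (within 6 degrees), still (under 0.08 rad/s), and is carried by the robot (contact of at least 0.5 N), not propped on anything (all of step 2 and velocity of joint lid_angle between -0.08 and 0.08 rad/s and not (contact force between lid and salt_shaker above 0.2 N) and not (contact force between lid and tea_mug above 0.2 N) and not (contact force between lid and spice_jar above 0.2 N)); the arm keeps its last pose, push and grip.
It fails at once if one of the things around the chest (shaker, mug, spice jar, keys, tape, honey jar) is shifted by more than 3 cm (distance of any of salt_shaker, tea_mug, spice_jar, keys, tape_roll, honey_jar from where it was at the start of the episode above 0.03 m).
It also fails if it takes over 48 s, if anything falls off the work surface, if the arm or the gripper's body presses on something with over 40 N, if the wrist force passes 120 N, or if a joint passes its speed limit or range.

## Working session

There is one attempt and no reset: what is moved stays moved. The work goes in short steps, Python scripts to look and compute and a tool call to move; the robot and the scene stay as the last step left them, time stands still between calls to the robot, and variables do not carry over. Pictures are saved under pics/ and viewed, at most 10 in all, crops included, and the job is handed in when it is done.

Besides the shell and the picture viewer there is one more tool, called after ">>>" as name([rows], argument=value, ...), one row to a line, values as JSON. jog_arm: Moves the arm, as the interface text tells. Its arguments: {"type":"object","properties":{"increments":{"type":"array"},"gripper":{"type":"number"}},"required":["increments"]}

```bash
mkdir -p pics; cat > h.py <<'E'
import numpy as np, cv2
from plant import r
def save(p,n): cv2.imwrite('pics/'+n,cv2.cvtColor(p['pixels'],cv2.COLOR_RGB2BGR))
def cloud(p):
    d=p['depth'];H,W=d.shape;f=H/2/np.tan(np.radians(p['fovy'])/2)
    u,v=np.meshgrid(np.arange(W),np.arange(H))
    C=np.stack([(u-p['cx'])/f*d,(v-p['cy'])/f*d,d],-1)
    return (C-p['t'])@p['R']
E
python3 - <<'E'
from h import *
for n in('scene','top'):
    p=r.camera(n);save(p,n+'0.png');X=cloud(p);np.savez('/tmp/'+n,X=X,d=p['depth'],im=p['pixels'])
    print(n,p['fovy'],(-p['R'].T@p['t']).round(3))
    for t in('chest','drawer_knob','lid_bar','lid','salt_shaker','tea_mug','spice_jar','keys','tape_roll','honey_jar'):
        for o in r.find_in(p,t)[:1]:
            c=np.array(o['rect']).round().astype(int)
            print(t,round(o['conf'],2),c,X[min(383,c[1]),min(511,c[0])].round(3))
E
```

```text
scene 49.96305554417769 [-0.439 -0.564  0.637]
chest 0.62 [354 242 108  80] [ 0.471 -0.37   0.106]
drawer_knob 0.74 [321 259  49  44] [ 0.434 -0.302  0.053]
lid_bar 0.87 [363 220  79  40] [ 0.555 -0.367  0.129]
lid 0.91 [364 221  82  37] [ 0.551 -0.371  0.129]
salt_shaker 0.74 [315 222  10  22] [ 0.591 -0.224  0.066]
tea_mug 0.93 [243 191  35  31] [0.662 0.061 0.07 ]
spice_jar 0.61 [408 243  16  36] [ 0.619 -0.483  0.061]
keys 0.55 [184 236  24  14] [0.412 0.12  0.003]
tape_roll 0.59 [181 207  34  19] [0.531 0.223 0.023]
honey_jar 0.55 [122 192  22  25] [0.406 0.354 0.095]
top 55.25935150032939 [ 0.399 -0.028  1.245]
chest 0.59 [345 195  87  85] [ 0.527 -0.339  0.126]
drawer_knob 0.87 [325 219  48  34] [ 0.459 -0.296  0.025]
lid_bar 0.69 [352 188  73  70] [ 0.548 -0.361  0.13 ]
lid 0.73 [353 184  71  60] [ 0.561 -0.365  0.128]
tea_mug 0.75 [211 152  41  31] [0.697 0.085 0.006]
spice_jar 0.48 [376 165  25  16] [ 0.626 -0.451  0.1  ]
keys 0.51 [197 234  26  27] [0.417 0.133 0.002]
tape_roll 0.96 [162 188  34  29] [0.574 0.252 0.002]
honey_jar 0.97 [117 234  34  20] [0.42  0.363 0.106]
```

```bash
python3 - <<'E'
import cv2,numpy as np
a=cv2.imread('pics/scene0.png')[170:310,260:460];b=cv2.imread('pics/top0.png')[120:270,270:430]
a=cv2.resize(a,None,fx=2.6,fy=2.6,interpolation=2);b=cv2.resize(b,(0,0),fx=a.shape[0]/150,fy=a.shape[0]/150)[:, :280+0] if 0 else cv2.resize(b,(272,255))
c=np.zeros((a.shape[0]+255,800-0,3),np.uint8)[:600];h=a.shape[0]
B=cv2.imread('pics/top0.png')
c[:h,:520]=a
z=cv2.resize(B[145:260,295:395],None,fx=2.75,fy=2.75);c[:z.shape[0],522:522+z.shape[1]]=z[:, :278]
cv2.imwrite('pics/v.png',c[:380])
# pose: lid-top & ledge points
d=np.load('/tmp/top.npz');X=d['X'][140:260,290:400].reshape(-1,3)
L=X[(abs(X[:,2]-.127)<.006)];
# plane lid top rect
print('lid',len(L),cv2.minAreaRect((L[:,:2]*1000).astype(np.float32)))
G=X[(abs(X[:,2]-.062)<.006)&(X[:,2]>.05)];print('ledge',cv2.minAreaRect((G[:,:2]*1000).astype(np.float32)))
Bp=X[(X[:,2]>.145)];print('bar',len(Bp),Bp.round(3)[:60].tolist())
d=np.load('/tmp/scene.npz');X=d['X'][180:300,290:430].reshape(-1,3)
L=X[(abs(X[:,2]-.127)<.006)];print('lidS',len(L),cv2.minAreaRect((L[:,:2]*1000).astype(np.float32)))
Bp=X[(X[:,2]>.15)];print('barS',len(Bp),Bp.round(3).tolist()[::4])
E
```

```text
lid 2418 ((562.875, -360.0946960449219), (176.1365966796875, 147.57835388183594), 54.11708450317383)
ledge ((569.7228393554688, -316.3192443847656), (235.49673461914062, 266.009765625), 60.411685943603516)
bar 203 [[0.399, -0.028, 1.245], [0.399, -0.028, 1.245], [0.399, -0.028, 1.245], [0.399, -0.028, 1.245], [0.399, -0.028, 1.245], [0.399, -0.028, 1.245], [0.399, -0.028, 1.245], [0.399, -0.028, 1.245], [0.399, -0.028, 1.245], [0.399, -0.028, 1.245], [0.399, -0.028, 1.245], [0.399, -0.028, 1.245], [0.399, -0.028, 1.245], [0.399, -0.028, 1.245], [0.399, -0.028, 1.245], [0.399, -0.028, 1.245], [0.399, -0.028, 1.245], [0.399, -0.028, 1.245], [0.399, -0.028, 1.245], [0.399, -0.028, 1.245], [0.399, -0.028, 1.245], [0.399, -0.028, 1.245], [0.399, -0.028, 1.245], [0.535, -0.279, 0.147], [0.534, -0.281, 0.15], [0.399, -0.028, 1.245], [0.529, -0.27, 0.17], [0.529, -0.273, 0.17], [0.529, -0.277, 0.169], [0.531, -0.284, 0.15], [0.526, -0.267, 0.173], [0.526, -0.271, 0.168], [0.526, -0.273, 0.173], [0.525, -0.276, 0.173], [0.525, -0.278, 0.173], [0.523, -0.267, 0.171], [0.522, -0.269, 0.175], [0
[... 1356 characters left out ...]
, [0.488, -0.323, 0.167], [0.485, -0.334, 0.171], [0.482, -0.328, 0.168], [0.479, -0.339, 0.173], [0.482, -0.328, 0.166], [0.476, -0.34, 0.171], [0.476, -0.35, 0.174], [0.47, -0.341, 0.172], [0.469, -0.351, 0.175], [0.473, -0.343, 0.168], [0.466, -0.355, 0.175], [0.474, -0.344, 0.165], [0.466, -0.355, 0.172], [0.469, -0.348, 0.166], [0.466, -0.358, 0.17], [0.467, -0.351, 0.164], [0.47, -0.36, 0.166], [-0.439, -0.564, 0.637], [0.478, -0.359, 0.156], [-0.439, -0.564, 0.637], [0.475, -0.36, 0.152], [-0.439, -0.564, 0.637], [-0.439, -0.564, 0.637], [-0.439, -0.564, 0.637], [-0.439, -0.564, 0.637], [-0.439, -0.564, 0.637], [-0.439, -0.564, 0.637], [-0.439, -0.564, 0.637], [-0.439, -0.564, 0.637]]
```

View pics/v.png

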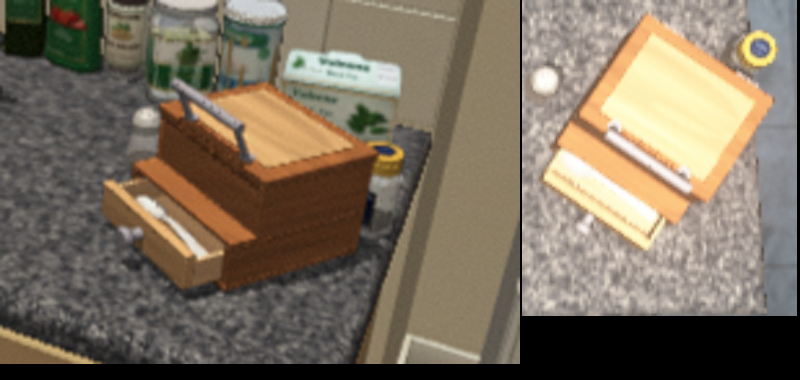

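View pics/scene0.png

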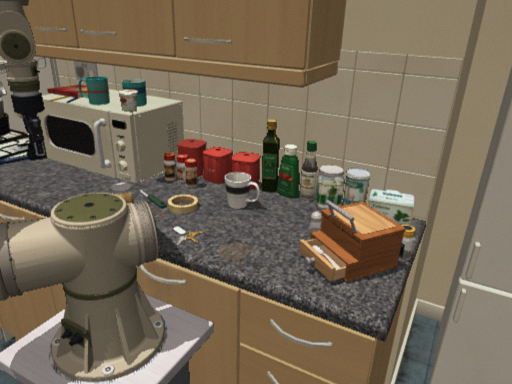

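The scene view shows the chest at about (350,240) with its drawer out to the lower left. The bar is at about (343,215), the shaker at (317,220), and the spice jar behind at (408,240). Next I'll refine the chest pose.

```bash
python3 - <<'E'
from h import *
P=[]
for n in('scene','top'):
    X=np.load('/tmp/'+n+'.npz')['X'].reshape(-1,3)
    near=np.hypot(X[:,0]-.55,X[:,1]+.35)<.22
    B=X[near&(X[:,2]>.160)&(X[:,2]<.18)&(np.hypot(X[:,0]-.497,X[:,1]+.313)<.075)][:,:2]
    v=cv2.fitLine(B.astype(np.float32),cv2.DIST_HUBER,0,.01,.01).ravel()
    s=(B-v[2:])@v[:2];m=v[2:]+v[:2]*(s.min()+s.max())/2
    print(n,'bar mid',m.round(4),'yaw y',np.degrees(np.arctan2(*v[1::-1])),'len',np.ptp(s))
    a=np.radians(-34.5);u=np.array([np.cos(a),np.sin(a)]);w=np.array([-u[1],u[0]])
    c=(X[:,:2]-m)@np.c_[u,w]+[-.065,0]
    D=c[near&(X[:,2]>.02)&(X[:,2]<.06)&(c[:,0]<-.09)&(abs(c[:,1])<.085)]
    print('front min x',np.sort(D[:,0])[:12].round(3), 'panel', np.percentile(D[abs(D[:,1])>.03][:,0],[1,3,10,50]).round(3))
s=r.get_state();print(s['eef_rot'].round(3) if hasattr(s['eef_rot'],'round') else s['eef_rot'],s['position'],s['grip_width'],s['clock'],s['force'])
E
```

```text
scene bar mid [ 0.4944 -0.3141] yaw y 55.36065 len 0.10812805032116059
front min x [-0.151 -0.15  -0.15  -0.149 -0.149 -0.149 -0.149 -0.149 -0.149 -0.149
 -0.149 -0.149] panel [-0.126 -0.126 -0.125 -0.122]
top bar mid [ 0.4961 -0.3118] yaw y 54.31314 len 0.10785163637612172
front min x [-0.152 -0.152 -0.152 -0.152 -0.151 -0.151 -0.15  -0.149 -0.149 -0.149
 -0.148 -0.148] panel [-0.129 -0.128 -0.127 -0.117]
[[-0.894  0.448  0.   ]
 [ 0.448  0.894  0.   ]
 [-0.     0.    -1.   ]] [0.2577657  0.51402797 0.20950949] 0.08564362969818223 1.1 [-0.9802022  -0.24681877  0.60887525]
```

>>> jog_arm([
  [[19,-36,0,-0.086],[19,-36,0,-0.086],[19,-36,0,-0.086],[19,-36,0,-0.086],[19,-36,0,-0.086],[19,-36,0,-0.086],[19,-36,0,-0.086],[19,-37,0,-0.086],[20,-37,0,-0.086],[20,-38,0,-0.086],[-5,-40,0,-0.086],[-5,-40,0,-0.086],[-5,-40,0,-0.086],[-5,-40,0,-0.086],[-5,-40,0,-0.086],[-5,-40,0,-0.086],[-5,-40,0,-0.086],[-5,-39,0,-0.086],[-5,-39,0,-0.086],[-4,-39,0,-0.086]],
], gripper=0)

```text
clock: 3.1
position: [0.4003, -0.2486, 0.2098]
eef_rot: [[0.579, 0.815, 0.001], [0.815, -0.579, -0.0], [-0.0, 0.001, -1.0]]
force: [-0.4, 0.5, -0.1]
grip_width: 0.0001
grasp_force: 0.0
```

>>> jog_arm([
  [[0,0,-40,0],[0,0,-40,0],[0,0,-40,0],[0,0,-40,0],[0,0,-22,0],[0,0,0,0]],
])

```text
clock: 3.7
position: [0.3983, -0.2449, 0.0246]
eef_rot: [[0.576, 0.817, -0.005], [0.817, -0.576, 0.004], [0.001, -0.007, -1.0]]
force: [0.5, 1.1, 0.1]
grip_width: -0.0001
grasp_force: 0.0
```

```bash
python3 - <<'E'
from h import *
p=r.camera('scene');q=r.camera('top')
a=cv2.resize(p['pixels'][170:310,260:400],(400,400),interpolation=2);b=cv2.resize(q['pixels'][160:260,280:380],(400,400),interpolation=2)
cv2.imwrite('pics/w.png',np.hstack([a,b])[:,:,::-1]);print(r.get_state()['position'],r.get_state()['force'])
E
```

```text
[ 0.4008402  -0.24701771  0.02792048] [-0.32456868 -0.86519234  1.38973115]
```

View pics/w.png

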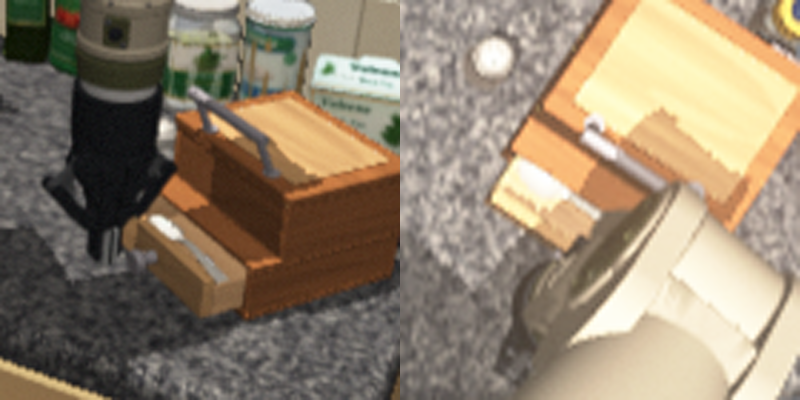

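```bash
python3 - <<'E'
from h import *
R=np.array(r.get_state()['eef_rot']);t=np.array(r.get_state()['position'])
for n in('scene','top'):
    p=r.camera(n);X=cloud(p).reshape(-1,3);c=(X-t)@R
    k=(np.hypot(c[:,0],c[:,1])<.1)&(X[:,2]<.4)
    for h in range(0,240,15):
        m=k&(-c[:,2]*1000>=h)&(-c[:,2]*1000<h+15)&~((c[:,1]>.03)&(X[:,2]<.058))
        if m.sum()>3: print(n,h,m.sum(),'x',(c[m,0].min()*1e3).round(),(c[m,0].max()*1e3).round(),'y',(c[m,1].min()*1e3).round(),np.sort(c[m,1])[-8:].round(3)*1e3)
E
```

```text
scene 15 11 x -12.0 -5.0 y -9.0 [-4. -4. -3. -0.  1.  4.  7. 12.]
scene 30 66 x -14.0 15.0 y -13.0 [98. 98. 98. 99. 99. 99. 99. 99.]
scene 45 58 x -14.0 6.0 y -14.0 [ 7.  7.  8.  8. 12. 13. 14. 15.]
scene 60 91 x -15.0 9.0 y -33.0 [24. 25. 27. 28. 29. 31. 31. 37.]
scene 75 144 x -20.0 15.0 y -44.0 [39. 40. 40. 41. 41. 42. 44. 44.]
scene 90 169 x -20.0 12.0 y -54.0 [51. 51. 51. 53. 53. 56. 56. 57.]
scene 105 239 x -22.0 11.0 y -62.0 [57. 58. 58. 59. 59. 59. 61. 62.]
scene 120 209 x -22.0 9.0 y -50.0 [39. 39. 39. 42. 45. 46. 48. 48.]
scene 135 70 x -26.0 6.0 y -41.0 [-12. -12.  -9.  -5.  -3.  -0.  35.  39.]
scene 150 158 x -40.0 11.0 y -38.0 [17. 19. 22. 22. 22. 25. 26. 28.]
scene 165 179 x -41.0 13.0 y -38.0 [19. 19. 19. 22. 23. 23. 24. 26.]
scene 180 194 x -40.0 17.0 y -38.0 [22. 24. 25. 25. 26. 27. 28. 28.]
scene 195 182 x -38.0 30.0 y -38.0 [23. 27. 28. 30. 31. 34. 34. 37.]
scene 210 167 x -39.0 11.0 y -37.0 [18. 19. 19. 22. 23. 23. 23. 29.]
scene 225 197 x -40.0 20.0 y -38.0 [23. 25. 25. 26. 27. 29. 30. 34.]
top 30 16 x -1.0 59.0 y 52.0 [97. 97. 97. 98. 98. 99. 99. 99.]
top 75 6 x 6.0 11.0 y -38.0 [-38. -35. -31. -31. -29. -27.]
top 90 12 x 4.0 11.0 y -49.0 [-39. -38. -37. -35. -33.  43.  46.  50.]
top 105 62 x -12.0 13.0 y -63.0 [49. 51. 52. 53. 55. 56. 58. 59.]
top 120 16 x -5.0 9.0 y -56.0 [-45. -44. -44. -43. -42. -41. -40. -40.]
top 135 7 x -2.0 11.0 y -41.0 [-41. -40. -39. -39. -39. -38. -37.]
top 150 14 x 4.0 37.0 y -39.0 [-25. -22. -20. -12.  -9.  -3.   1.  14.]
top 165 19 x 8.0 37.0 y -37.0 [-17. -15.  -9.  -6.  -3.   5.   8.  18.]
top 180 26 x 11.0 37.0 y -36.0 [-3.  0.  2.  3.  7.  8. 12. 16.]
top 195 17 x 9.0 37.0 y -38.0 [-6. -5. -2. -0.  4. 11. 17. 22.]
top 225 8 x 34.0 37.0 y -15.0 [-15. -13. -11.  -8.  -4.  -1.   5.  13.]
```

```bash
python3 -c "
from plant import r
print(r.get_state()['joint_positions'])"
```

```text
[-7.22934531e-01  2.53742415e-01 -5.11138557e-01  8.02905895e-01
 -1.23107529e-05  1.46178856e+00]
```

>>> jog_arm([
  [[0,0,0,0.14],[0,0,0,0.14]],
])

```text
clock: 4.1
position: [0.4021, -0.2481, 0.0294]
eef_rot: [[0.322, 0.947, 0.003], [0.947, -0.322, -0.002], [-0.001, 0.003, -1.0]]
force: [-0.2, -0.8, 0.1]
grip_width: 0.0
grasp_force: 0.0
```

```bash
python3 -c "
from plant import r
print(r.get_state()['joint_positions'])"
```

```text
[-7.22919316e-01  2.53085083e-01 -5.11217671e-01  8.02756427e-01
  6.15674466e-06  1.17608610e+00]
```

>>> jog_arm([
  [[0,0,0,0.129],[0,0,0,0.129],[0,0,0,0.129],[0,0,0,0.129],[0,0,0,0.129],[0,0,0,0.129],[0,0,0,0.129],[0,0,0,0.129],[0,0,0,0.129],[0,0,0,0.129],[0,0,0,0],[8,-6,0,0],[8,-6,0,0],[8,-6,0,0],[8,-5,0,0],[8,-6,0,0],[0,0,0,0]],
])

```text
clock: 5.8
position: [0.4421, -0.2771, 0.0274]
eef_rot: [[-0.817, 0.577, 0.001], [0.577, 0.817, -0.001], [-0.001, -0.0, -1.0]]
force: [0.1, -0.2, 0.2]
grip_width: -0.0002
grasp_force: 0.0
```

>>> jog_arm([
  [[2,-2,0,0],[3,-2,0,0],[2,-1,0,0],[0,0,0,0],[0,0,0,0]],
])

```text
clock: 6.3
position: [0.4478, -0.2809, 0.0275]
eef_rot: [[-0.817, 0.577, 0.0], [0.577, 0.817, 0.0], [-0.0, 0.0, -1.0]]
force: [-0.7, 0.1, -0.4]
grip_width: -0.0002
grasp_force: 0.3
```

>>> jog_arm([
  [[2,-1,0,0],[2,-2,0,0],[0,0,0,0],[0,0,0,0]],
])

```text
clock: 6.7
position: [0.4522, -0.2842, 0.0276]
eef_rot: [[-0.817, 0.577, 0.001], [0.577, 0.817, -0.0], [-0.001, 0.0, -1.0]]
force: [0.1, -0.1, -0.5]
grip_width: 0.0004
grasp_force: 0.1
```

>>> jog_arm([
  [[2,-1,0,0],[1,-1,0,0],[0,0,0,0],[0,0,0,0]],
])

```text
clock: 7.1
position: [0.4551, -0.2861, 0.0276]
eef_rot: [[-0.817, 0.577, 0.001], [0.577, 0.817, -0.0], [-0.001, 0.0, -1.0]]
force: [-0.6, 0.8, -0.4]
grip_width: 0.0003
grasp_force: 0.2
```

```bash
python3 - <<'E'
from h import *
u=np.array([.818,-.575]);w=np.array([.575,.818])
p=r.camera('scene');q=r.camera('top')
for p_ in(p,q):
    X=cloud(p_).reshape(-1,3);c=(X[:,:2]-[.5487,-.3504])@np.c_[u,w]
    for lo,hi in((-.072,-.04),(.04,.072)):
        m=(X[:,2]>.02)&(X[:,2]<.05)&(c[:,0]<-.06)&(c[:,0]>-.14)&(c[:,1]>lo)&(c[:,1]<hi)
        print(m.sum(),np.percentile(c[m,0],[5,50,90]).round(4) if m.any() else '')
a=cv2.resize(p['pixels'][170:310,260:400],(400,400),interpolation=2);b=cv2.resize(q['pixels'][160:260,280:380],(400,400),interpolation=2)
cv2.imwrite('pics/w2.png',np.hstack([a,b])[:,:,::-1]);print(r.get_state()['position'],r.get_state()['force'])
E
```

```text
94 [-0.1034 -0.1018 -0.0986]
63 [-0.1022 -0.1004 -0.0993]
0 
18 [-0.1046 -0.0949 -0.079 ]
[ 0.45504146 -0.28615466  0.02762035] [-0.64831972 -0.3002894   0.22937248]
```

View pics/w2.png

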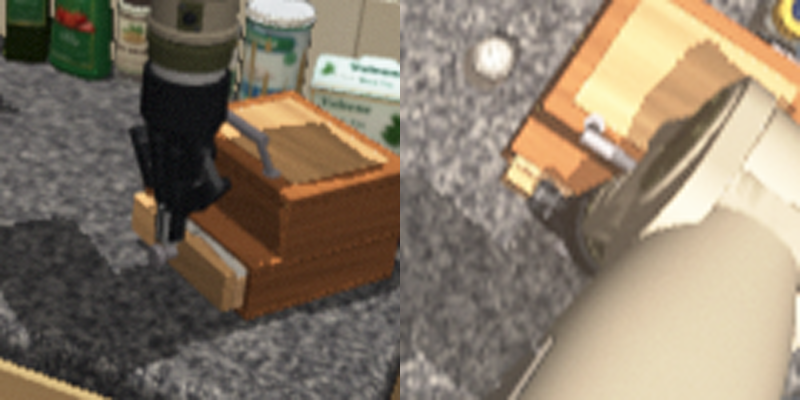

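The drawer is still about 16 mm out, and the finger tip at about (175,245) may have ridden past the knob at about (163,255). I'll check the depth there.

```bash
python3 - <<'E'
from h import *
u=np.array([.818,-.575]);w=np.array([.575,.818])
p=r.camera('scene');X=cloud(p)
c=np.dstack([(X[...,:2]-[.5487,-.3504])@np.c_[u,w],X[...,2]])
for v in range(246,266,2):
    print(v,[tuple((c[v,k]*1e3).astype(int)) for k in range(312,330,2)])
X0=np.load('/tmp/scene.npz')['X'].reshape(-1,3);k=(X0[:,:2]-[.5487,-.3504])@np.c_[u,w]
m=(k[:,0]<-.135)&(k[:,0]>-.16)&(abs(k[:,1])<.06)&(X0[:,2]>.012)
print('knob start',np.median(np.c_[k,X0[:,2]][m],0),m.sum())
a=cv2.resize(p['pixels'][220:275,295:350],(590,590),interpolation=2);cv2.imwrite('pics/w3.png',a[:,:,::-1])
E
```

```text
246 [(np.int64(-100), np.int64(46), np.int64(44)), (np.int64(-100), np.int64(37), np.int64(50)), (np.int64(-123), np.int64(-1), np.int64(77)), (np.int64(-122), np.int64(-8), np.int64(81)), (np.int64(-117), np.int64(-10), np.int64(81)), (np.int64(-115), np.int64(-15), np.int64(83)), (np.int64(-108), np.int64(-15), np.int64(81)), (np.int64(-81), np.int64(10), np.int64(60)), (np.int64(-76), np.int64(8), np.int64(60))]
248 [(np.int64(-100), np.int64(45), np.int64(39)), (np.int64(-101), np.int64(35), np.int64(45)), (np.int64(-124), np.int64(-3), np.int64(73)), (np.int64(-121), np.int64(-8), np.int64(75)), (np.int64(-119), np.int64(-14), np.int64(78)), (np.int64(-114), np.int64(-15), np.int64(77)), (np.int64(-108), np.int64(-15), np.int64(76)), (np.int64(-48), np.int64(50), np.int64(23)), (np.int64(-81), np.int64(1), np.int64(59))]
250 [(np.int64(-101), np.int64(43), np.int64(33)), (np.int64(-101), np.int64(34), np.int64(39)), (np.int64(-121), np.int64(0), np.int64(64)), (np.int64(-121), np.int64(-9), np.int64(69)), (np.int64(-119), np.int64(-15), np.int64(72)), (np.int64(-114), np.int64(-
[... 2432 characters left out ...]
), (np.int64(-99), np.int64(5), np.int64(17)), (np.int64(-101), np.int64(-6), np.int64(25)), (np.int64(-100), np.int64(-12), np.int64(29)), (np.int64(-99), np.int64(-19), np.int64(33)), (np.int64(-101), np.int64(-30), np.int64(40))]
264 [(np.int64(-107), np.int64(28), np.int64(0)), (np.int64(-103), np.int64(24), np.int64(0)), (np.int64(-100), np.int64(20), np.int64(2)), (np.int64(-92), np.int64(22), np.int64(-1)), (np.int64(-88), np.int64(18), np.int64(0)), (np.int64(-103), np.int64(-8), np.int64(21)), (np.int64(-100), np.int64(-12), np.int64(23)), (np.int64(-100), np.int64(-21), np.int64(28)), (np.int64(-100), np.int64(-29), np.int64(33))]
knob start [-0.14740423 -0.00249163  0.03822853] 52
```

View pics/w3.png

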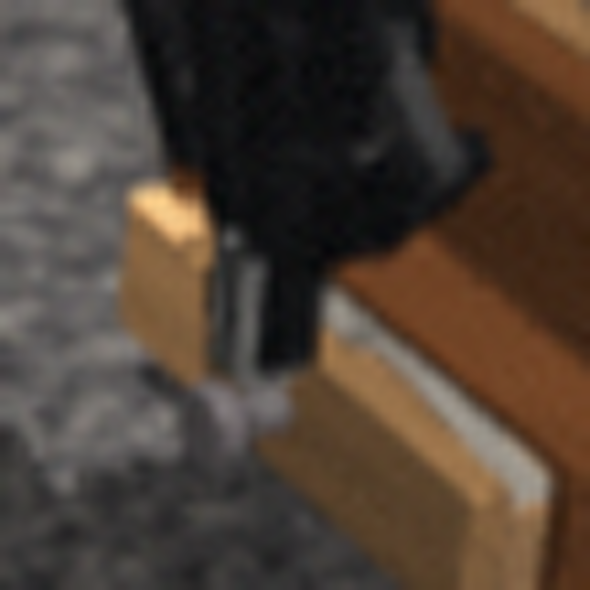

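The finger tips sit about 16 mm higher than the TCP reading suggests, so they rode over the knob. I'll lift, back off, go lower and push again.

>>> jog_arm([
  [[0,0,10,0],[0,0,10,0],[-10,7,0,0],[-10,7,0,0],[-9,6,0,0],[0,0,0,0],[0,0,-18,0],[0,0,-18,0],[0,0,0,0],[0,0,0,0]],
])

```text
clock: 8.25
position: [0.4259, -0.2661, 0.0118]
eef_rot: [[-0.817, 0.577, -0.0], [0.577, 0.817, 0.0], [0.0, 0.0, -1.0]]
force: [0.5, 0.4, 0.7]
grip_width: -0.0002
grasp_force: 0.0
```

>>> jog_arm([
  [[4,-3,0,0],[4,-3,0,0],[4,-3,0,0],[4,-3,0,0],[4,-2,0,0],[0,0,0,0],[0,0,0,0]],
])

```text
clock: 8.95
position: [0.4462, -0.2802, 0.0115]
eef_rot: [[-0.817, 0.577, 0.001], [0.577, 0.817, -0.0], [-0.001, 0.0, -1.0]]
force: [-0.3, 1.3, 1.0]
grip_width: 0.0001
grasp_force: 0.0
```

```bash
cat > dr.py <<'E'
from h import *
u=np.array([.818,-.575]);w=np.array([.575,.818])
p=r.camera('scene');X=cloud(p).reshape(-1,3);c=(X[:,:2]-[.5487,-.3504])@np.c_[u,w]
for lo,hi in((-.072,-.04),(.04,.072)):
    m=(X[:,2]>.02)&(X[:,2]<.05)&(c[:,0]<-.06)&(c[:,0]>-.14)&(c[:,1]>lo)&(c[:,1]<hi)
    print(m.sum(),np.percentile(c[m,0],[5,50,90]).round(4) if m.any() else '')
s=r.get_state();x=np.array(s['position']);print('tcp chest',(x[:2]-[.5487,-.3504])@np.c_[u,w],x[2],s['force'])
E
python3 dr.py
```

```text
83 [-0.0885 -0.0864 -0.085 ]
0 
tcp chest [-0.12447802 -0.00146559] 0.011476374073501973 [ 0.28851536  0.49922915 -0.1225418 ]
```

>>> jog_arm([
  [[2,-1,0,0],[1,-1,0,0],[0,0,0,0],[0,0,0,0]],
])

```text
clock: 9.4
position: [0.4487, -0.2817, 0.0114]
eef_rot: [[-0.817, 0.577, -0.0], [0.577, 0.817, 0.0], [0.0, 0.0, -1.0]]
force: [-0.3, 0.7, -0.2]
grip_width: -0.0001
grasp_force: 0.4
```

>>> jog_arm([
  [[1,-1,0,0],[1,-1,0,0],[0,0,0,0],[0,0,0,0]],
])

```text
clock: 9.8
position: [0.4508, -0.284, 0.0115]
eef_rot: [[-0.817, 0.577, 0.0], [0.577, 0.817, -0.0], [-0.0, 0.0, -1.0]]
force: [-0.7, 1.5, -0.5]
grip_width: -0.0003
grasp_force: 0.5
```

```bash
python3 dr.py
```

```text
82 [-0.083  -0.0813 -0.0801]
0 
tcp chest [-0.11820689 -0.00200721] 0.011475377890858465 [-0.60359415  1.51158976 -0.40104681]
```

>>> jog_arm([
  [[1,-1,0,0],[0,0,0,0],[0,0,0,0]],
])

```text
clock: 10.15
position: [0.4508, -0.2841, 0.0114]
eef_rot: [[-0.817, 0.577, -0.002], [0.577, 0.817, 0.002], [0.002, 0.0, -1.0]]
force: [-3.9, 3.5, 3.2]
grip_width: 0.0
grasp_force: 2.6
```

>>> jog_arm([
  [[1,-1,0,0],[0,0,0,0],[0,0,0,0]],
])

```text
clock: 10.45
position: [0.4508, -0.2841, 0.0113]
eef_rot: [[-0.817, 0.577, -0.003], [0.577, 0.817, 0.003], [0.005, 0.001, -1.0]]
force: [-6.3, 5.9, 5.9]
grip_width: -0.0
grasp_force: 4.2
```

```bash
python3 dr.py
```

```text
78 [-0.0833 -0.0815 -0.0798]
0 
tcp chest [-0.11821351 -0.00209777] 0.011296411803612065 [-5.74663016  5.44320444  5.39779378]
```

>>> jog_arm([
  [[-8,6,0,0],[-12,8,0,0],[-12,8,0,0],[0,0,30,0],[0,0,40,-0.131],[0,0,40,-0.131],[0,0,40,-0.131],[0,0,40,-0.131],[0,0,35,-0.131],[0,0,0,-0.131],[0,0,0,-0.131],[0,0,0,-0.131],[0,0,0,-0.131],[0,0,0,-0.131],[0,0,0,-0.131],[0,0,0,-0.13],[0,0,0,0]],
], gripper=70)

```text
clock: 12.2
position: [0.4211, -0.2646, 0.2368]
eef_rot: [[0.577, 0.816, 0.001], [0.816, -0.577, -0.002], [-0.001, 0.002, -1.0]]
force: [-0.0, 0.2, 0.2]
grip_width: 0.0597
grasp_force: 0.0
```

```bash
cat > fp.py <<'E'
from h import *
import sys
u=np.array([.818,-.575]);w=np.array([.575,.818])
p=r.camera('scene');X=cloud(p);c=np.dstack([(X[...,:2]-[.5487,-.3504])@np.c_[u,w],X[...,2]])
s=r.get_state();x=np.array(s['position']);print('tcp chest',(x[:2]-[.5487,-.3504])@np.c_[u,w],x[2],s['grip_width'])
R=np.array(s['eef_rot']);t=(X.reshape(-1,3)-x)@R
for h in range(-20,75,5):
    m=(abs(t[:,0])<.03)&(abs(t[:,1])<.07)&(-t[:,2]*1e3>=h)&(-t[:,2]*1e3<h+5)
    if m.sum():print(h,m.sum(),np.sort(t[m,1]*1e3).round()[[0,m.sum()//2,-1]])
a=cv2.resize(p['pixels'][160:280,290:410],(590,590),interpolation=2);cv2.imwrite('pics/'+sys.argv[1],a[:,:,::-1])
E
python3 fp.py b1.png; python3 dr.py
```

```text
tcp chest [-0.15389395 -0.0030748 ] 0.23677613142251197 0.05977201307992359
25 11 [-36.  30.  35.]
30 26 [-40.  30.  38.]
35 34 [-43.  30.  43.]
40 38 [-42.  30.  44.]
45 35 [-44. -30.  44.]
50 38 [-43.  30.  43.]
55 38 [-43. -31.  43.]
60 40 [-43. -29.  43.]
65 29 [-44.  33.  43.]
70 41 [-57.  32.  56.]
79 [-0.0828 -0.0815 -0.0801]
65 [-0.082  -0.0802 -0.0789]
tcp chest [-0.15396826 -0.00304912] 0.2367619068814863 [ 0.07260532  0.48290131 -0.7141102 ]
```

View pics/b1.png

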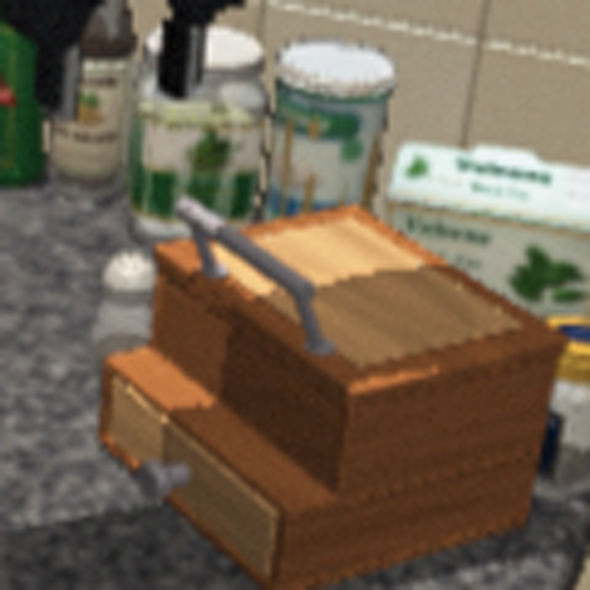

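The drawer front is flush with the chest, and the lid is shut. Now the gripper goes over the bar.

>>> jog_arm([
  [[19,-13,0,0],[19,-13,0,0],[19,-12,0,0],[19,-12,0,0],[0,0,-25,0],[0,0,-25,0],[0,0,-25,0],[0,0,-20,0],[0,0,-5,0],[0,0,0,0]],
])

```text
clock: 13.3
position: [0.4964, -0.3137, 0.1359]
eef_rot: [[0.576, 0.818, -0.001], [0.818, -0.576, 0.001], [0.0, -0.001, -1.0]]
force: [-0.4, -0.6, 0.1]
grip_width: 0.0602
grasp_force: 0.0
```

```bash
python3 fp.py b2.png
```

```text
tcp chest [-0.06313219 -0.00011593] 0.1370407360129511 0.059871454171504114
-20 23 [ 9. 10. 12.]
-15 46 [ 8. 12. 67.]
-10 169 [ 9. 34. 69.]
-5 2 [29. 49. 49.]
25 26 [-37.  -2.  32.]
30 55 [-39.  -2.  38.]
35 55 [-45.   1.  42.]
40 35 [-44. -30.  42.]
45 29 [-45. -31.  43.]
50 29 [-45.  30.  44.]
55 32 [-44. -29.  43.]
60 31 [-44.  29.  41.]
65 30 [-45.  32.  50.]
70 36 [-59.  32.  60.]
```

View pics/b2.png

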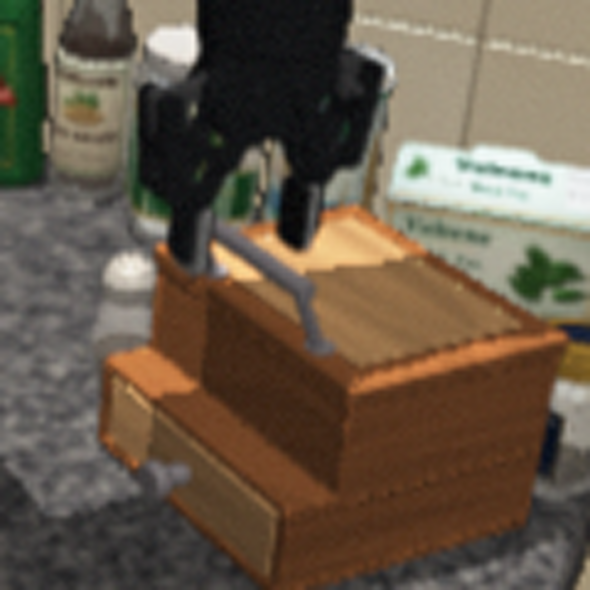

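The fingers straddle the bar near (250,245) in the crop. I'll lower 4 mm and close.

>>> jog_arm([
  [[0,0,-4,0],[0,0,0,0],[0,0,0,0],[0,0,0,0],[0,0,0,0],[0,0,0,0],[0,0,0,0],[0,0,0,0]],
], gripper=0)

```text
clock: 14.15
position: [0.4977, -0.3147, 0.1334]
eef_rot: [[0.577, 0.817, 0.002], [0.817, -0.577, -0.002], [-0.0, 0.003, -1.0]]
force: [4.1, -2.4, 5.0]
grip_width: 0.0093
grasp_force: 58.7
```

```bash
python3 - <<'E'
import numpy as np
from plant import r
s=r.get_state();print(s['position'],s['force'],s['grip_width'],s['grasp_force'])
a0=.334;u=np.array([.818,-.575])
pr=None;prev=np.zeros(3)
for k in range(0,21):
    f=k/20; f=f*f*(3-2*f); a=a0+f*.785
    dx=159*(np.cos(a0)-np.cos(a));dz=159*(np.sin(a)-np.sin(a0))
    c=np.array([dx*u[0],dx*u[1],dz]); n=c.round(); print((n-prev).astype(int).tolist(),end=' ');prev=n
print(prev)
E
```

```text
[ 0.49769325 -0.31469012  0.13337533] [ 4.07150536 -2.36569247  4.9552919 ] 0.009303533092492938 58.706159591674805
[0, 0, 0] [0, 0, 1] [1, -1, 2] [1, -1, 4] [2, -1, 5] [2, -1, 6] [3, -2, 7] [3, -3, 7] [4, -2, 7] [5, -4, 7] [5, -3, 7] [5, -4, 7] [5, -4, 7] [6, -3, 5] [5, -4, 5] [5, -4, 4] [5, -3, 4] [4, -3, 2] [3, -2, 2] [1, -1, 2] [1, 0, 0] [ 66. -46.  91.]
```

>>> jog_arm([
  [[0,0,1,0],[0,0,2,0],[1,-1,3,0],[1,0,3,0],[1,-1,4,0],[2,-1,4,0],[1,-1,4,0],[2,-1,4,0],[2,-2,4,0],[2,-1,4,0],[2,-2,4,0],[2,-1,4,0],[3,-2,4,0],[2,-2,4,0],[2,-1,3,0],[0,0,0,0],[0,0,0,0]],
])

```text
clock: 15.85
position: [0.5196, -0.3303, 0.1837]
eef_rot: [[0.577, 0.817, -0.001], [0.817, -0.577, -0.0], [-0.001, -0.001, -1.0]]
force: [2.7, -4.8, -7.8]
grip_width: 0.0095
grasp_force: 58.6
```

```bash
cat > ang.py <<'E'
from h import *
import sys
from scipy.spatial.transform import Rotation
u=np.array([.818,-.575]);w=np.array([.575,.818])
for n in('scene','top'):
    p=r.camera(n);X=cloud(p).reshape(-1,3);c=(X[:,:2]-[.5487,-.3504]-.003*u)@np.c_[u,w]
    for lo,hi in((-.08,-.06),(.06,.08)):
        m=(abs(c[:,0])<.1)&(c[:,1]>lo)&(c[:,1]<hi)&(X[:,2]>.132)&(X[:,2]<.27)
        if m.sum()>15:
            q=np.c_[c[m,0],X[m,2]].astype(np.float32);l=cv2.fitLine(q,cv2.DIST_HUBER,0,.01,.01).ravel()
            print(n,m.sum(),'lid deg',np.degrees(np.arctan(-l[1]/l[0])).round(1),'x',q[:,0].min(),q[:,0].max(),'z',q[:,1].max())
a=cv2.resize(r.camera('scene')['pixels'][130:280,290:440],(590,590),interpolation=2);cv2.imwrite('pics/'+sys.argv[1],a[:,:,::-1])
s=r.get_state();x=np.array(s['position']);d=x-[.4977,-.3147,.1334];dx=d[:2]@u;print(dx,d[2],'ang from tcp',np.degrees(np.arctan2(.159*np.sin(.334)+d[2],.159*np.cos(.334)-dx)-.334),s['force'],s['grip_width'],s['clock'])
E
python3 ang.py c1.png
```

```text
scene 133 lid deg 19.0 x -0.04763549 0.075442314 z 0.17609514
scene 62 lid deg 17.3 x -0.048403554 0.076897316 z 0.17551786
top 239 lid deg 19.5 x -0.04939037 0.07942311 z 0.17882816
0.026876076723709574 0.05034179587983714 ang from tcp 20.58224975029227 [ 3.17630482 -4.0107161  -8.28239012] 0.009442199640427442 16.0
```

>>> jog_arm([
  [[1,-1,2,0],[2,-2,3,0],[2,-1,3,0],[3,-2,4,0],[3,-2,3,0],[3,-2,4,0],[3,-2,3,0],[4,-3,3,0],[3,-2,3,0],[3,-2,3,0],[3,-2,2,0],[3,-2,2,0],[3,-2,2,0],[3,-2,2,0],[3,-2,1,0],[2,-1,1,0],[0,0,0,0],[0,0,0,0],[0,0,0,0]],
])

```text
clock: 17.9
position: [0.5618, -0.3606, 0.2274]
eef_rot: [[0.578, 0.816, -0.002], [0.816, -0.578, -0.002], [-0.003, -0.001, -1.0]]
force: [-7.4, -2.8, 2.0]
grip_width: 0.0093
grasp_force: 58.9
```

```bash
python3 ang.py c2.png;python3 dr.py
```

```text
scene 90 lid deg 45.4 x -0.01648596 0.06610306 z 0.22283746
scene 64 lid deg 45.3 x -0.01602741 0.06933782 z 0.22233489
top 164 lid deg 43.7 x -0.016434224 0.08366213 z 0.22470322
0.07880585947282849 0.09399842934666988 ang from tcp 44.81924308989172 [-8.35666747 -3.38287283  0.21196646] 0.009499839040585458 18.05
82 [-0.083  -0.0815 -0.0798]
65 [-0.0824 -0.0804 -0.0791]
tcp chest [ 0.01655852 -0.00074705] 0.22738150984821265 [-8.4797178  -3.19954518  1.66015248]
```

View pics/c2.png

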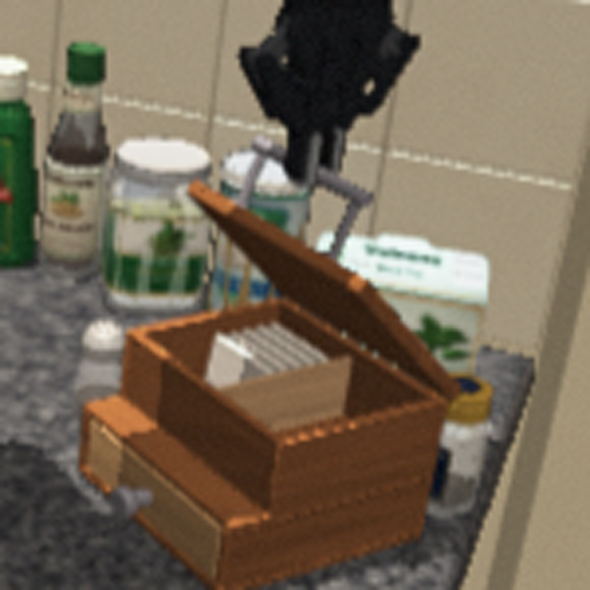

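The lid is held at about 45° with the fingers gripping the bar at about (315,165) in the crop. The drawer is home and the other things haven't been touched. I'll let it settle, then hand it in.

>>> jog_arm([
  [[0,0,0,0],[0,0,0,0],[0,0,0,0],[0,0,0,0],[0,0,0,0],[0,0,0,0]],
])

```text
clock: 18.7
position: [0.5618, -0.3605, 0.2274]
eef_rot: [[0.578, 0.816, -0.002], [0.816, -0.578, -0.002], [-0.003, -0.001, -1.0]]
force: [-8.1, -3.5, 1.2]
grip_width: 0.0099
grasp_force: 58.9
```

```bash
python3 -c "
from plant import r
print(r.get_state()['position'],r.sign_off())"
```

```text
the job is handed in; nothing more can be done
[ 0.56180186 -0.36052962  0.22739219] None
```

The drawer is fully home, and the gripper is holding the lid steady by its bar at about 45° (44–45° from the cameras and arm position); the job was handed in at about 19 s, and no verdict came back.

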